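# Fit a lens into its cell and screw the retaining ring home

### The job

Take the mounted lens from its sloped rest and set it, flange down, in the round lens cell, letting it down rather than dropping it. Then put the retaining ring over it with its pins in the notches and turn it clockwise until it is snug at its stop. Leave the other things on the bench where they are.

Things in the scene. Friction and masses are not known exactly. Their poses are not given: they have to be found in the camera images.
- cell: Round aluminium lens cell, fixed, always upright, any yaw: 84 mm across, 35 mm high, foot 112 mm across. Origin: centre of its underside, z up. Bore 54 mm across; floor (lens seat) 12 mm up. Three notches in the mouth at 0, 120, 240 degrees anticlockwise from its x axis.
- cell_seat (a point): Centre of the seat on which the lens stands, on the cell's axis 12 mm above its underside.
- cell_notch (a point): Middle of the notch on the cell's x axis, at the mouth, radius 29 mm, 35 mm above the underside. Each notch is about 28 degrees wide and reaches out to radius 33 mm; a 6 mm ring pin in it has about 8 degrees to spare either way. The pins land 24 mm above the cell's underside; from there a groove under the lip runs clockwise seen from above, 4 mm downward, to a hard stop 74 degrees on.
- cell_home (a point): Where the middle of one ring pin is when the ring is home: at the stop in the groove, 75 degrees clockwise of the notch on the cell's x axis, radius 29 mm, 23 mm above the cell's underside. The other two stops lie 120 and 240 degrees round.
- lens_center (a point): Half-way up on the axis of the mounted lens: dark flange 50 mm across, 8 mm thick, on it a barrel 34 mm across and 34 mm long with the glass at its end; 42 mm overall, 0.12 kg. z runs along its axis from flange to glass; at the start it leans 25 degrees on the rest. Grip the end of the barrel: seated, the barrel stands 19 mm out of the cell.
- rest: Fixed grey plastic rest with a plate sloping at 25 degrees on which the lens stands flange down, about 60 mm high. Origin: centre of its underside; the slope faces its -x (half towards the robot and half to its right); the middle of the flange's underside is 42 mm above the origin. A lip 5 mm high keeps the lens from sliding down.
- ring_center (a point): Half-way up on the axis of the retaining ring: knurled steel tube, 50 mm outside, 42 mm inside, 42 mm high, upright on a 5 mm paper pad, any yaw, 0.12 kg. z up. At its foot three 6 mm pins stick out to radius 30.5 mm at 0, 120, 240 degrees from its x axis, each below a dark line on the top edge. Grip its upper half; home, its top is 62 mm above the cell's underside, 27 mm above the mouth.
- ring_pin0 (a point): Middle of the ring's pin at 0 degrees, radius 29 mm, 3 mm above the ring's underside.
- ring_pin1 (a point): The same for the pin at 120 degrees (anticlockwise from above).
- ring_pin2 (a point): The same for the pin at 240 degrees.
- cup: Bystander: loose open steel parts cup, 70 mm across, 46 mm high; origin at the centre of its underside.
- spool: Bystander: loose reel of solder, 55 mm across, 40 mm high; origin at the centre of its underside.
- race: Bystander: loose ball race lying flat, 30 mm across, 8 mm high; origin at the centre of its underside.
- motor: Bystander: loose small electric motor lying down, 79 x 38 x 38 mm; origin at the centre of its underside.

How it is judged:
By the outcome, as a careful person would: the job done as asked, in the order asked, and still so for the second after the job is handed in, with the robot touching nothing.
It also fails if it takes over 72 s, if anything falls off the work surface, if the arm or the gripper's body presses on something with over 40 N, if the wrist force passes 120 N, or if a joint passes its speed limit or range.

### The arm

A 7-joint arm with a two-finger parallel gripper is mounted at the origin on a cart in front of the work surface, level with it; the furniture and walls round the work are solid. World frame = base frame: x ahead of the robot, y to its left, z up, the work surface at z = 0. Lengths are in m, angles in rad, forces in N, time in s.
With the tool pointing down it reaches from about 0.4 to 0.9 m from the base axis. Payload 5.6 kg.
Tool frame: the origin (TCP) lies between the finger pads; the fingertips stand 11 mm ahead of it and the grasp point (between the pads) lies 8 mm behind it; z points along the fingers, y is the line along which they close (so a half turn about z gives the same grasp; the last joint's range is limited). The gripper opens to 92 mm and grips with 3 to 60 N. Pads are 20 mm wide; open, the fingers measure 128 mm over their backs; the gripper's body (75 mm by 189 mm) begins 69 mm behind the grasp point.
Start: joints at [1.21, 0.468, -0.012, 1.603, 0.006, 1.071, -0.056], TCP at [0.203, -0.617, 0.226] pointing down, gripper open.
Joint ranges: [-2.53, 2.53], [-0.31, 2.02], [-1.57, 1.55], [0.28, 2.44], [-1.29, 4.43], [0.15, 1.84], [-2.92, 2.92]. Speed limits (rad/s): [2.57, 2.57, 3.14, 3.14, 3.14, 3.14, 3.14].

### API

Orientations are given as a rotation vector (axis times angle).
In Python, from rig import robot gives the robot as it stands.
- The arm moves only by the tool arm_command, never from a script. Its argument "plan" is a list of rows, each a list of 2 entries, a list of its own where there are three numbers: the shift along the tool's x, y, z normalised to -1 to 1, where 1 is 400 mm, then the turn, a rotation vector about the tool's x, y, z normalised to -1 to 1, where 1 is pi/2 rad. A call has 1 to 8 rows; each row is the pose to reach, as a shift and turn from the pose commanded when the call began, along the tool's axes at that moment; what a row does not reach only later rows make up. A row lasts 1/12 s, in which the tool goes at most 41.7 mm and 7.16 degrees, less where a joint would pass 70% of its speed; a pose out of reach is approached as far as the arm can. A call with a number of a shift or a turn outside -1 to 1 is refused whole. A call with a gripper value outside its range is refused whole. "gripper" is the opening, from 0 (shut) to 1 (fully open), set as the call begins (left out, the last holds). The fingers move at their own pace and stop on an object; the grip force is fixed at half the most. Time passes only in rows, so rows that repeat a pose let the fingers close. It gives the time, the measured TCP pose, the force, the opening and the grip force at its end, in the units of the state.
- robot.observe(): the state, without advancing time (a new reading comes with each control period).
- robot.read_camera(name): name is "scene" or "top" or "wrist"; returns a dict with "img" (400x640x3 uint8, red, green, blue), "camera_matrix" (3x3 intrinsics, pixels), "world_from_camera" (4x4, takes a point from camera to world coordinates); the wrist camera has in their place "T_tool_cam" (4x4, takes a point from camera to tool coordinates, whose origin is the TCP and whose axes are the flange's). Camera axes: x right, y up, looking along -z (the intrinsics and any distortion apply to the point x, -y, -z); pixel columns grow to the right and rows downward; lengths in m; the calibration is good to about 2 mm. A picture is of the moment at which its call begins: read the wrist's pose just before it. There is no depth.
- robot.close_job(): hands the job in; it is judged then, once.
The state is a dict: "clock": time; "qpos": joint angles; "dq": joint speeds; "effort": joint torques, N m; "position": TCP position; "orientation": TCP orientation; "force": force on the tool from outside, world axes, zero at the start; "torque": the same for the moment, N m; "gripper_width": opening from 0.0 (shut) to 1.0 (fully open); "grasp_force": force on a finger pad.
Only numpy, scipy, OpenCV 4.12 (cv2) and the standard library are available. Lean on these libraries where they do the work, as an engineer would, in place of code of your own. Each camera call takes 0.05 s, during which the arm holds its last target. There are 200 camera calls.

## Working session

There is one attempt and no reset: what is moved stays moved. The work goes in short steps, Python scripts to look and compute and a tool call to move; the robot and the scene stay as the last step left them, time stands still between calls to the robot, and variables do not carry over. Pictures are saved under pics/ and viewed, at most 10 in all, crops included, and the job is handed in when it is done.

Besides the shell and the picture viewer there is one more tool, called as name([rows], argument=value, ...), one row to a line, values as JSON. arm_command: Moves the arm, as the interface text tells. Scaled input: -1 to 1 covers 400 mm each way for a shift and pi/2 rad each way for a turn. Its arguments: {"type":"object","properties":{"plan":{"type":"array"},"gripper":{"type":"number"}},"required":["plan"]}

```bash
mkdir -p pics; cat > h.py <<'E'
import numpy as np, cv2
from scipy.spatial.transform import Rotation as R
from rig import robot
def cam(name):
    s=robot.observe(); c=robot.read_camera(name)
    K=np.array(c["camera_matrix"]); 
    if "T_tool_cam" in c:
        T=np.eye(4);T[:3,:3]=R.from_rotvec(s["orientation"]).as_matrix();T[:3,3]=s["position"]
        W=T@np.array(c["T_tool_cam"])
    else: W=np.array(c["world_from_camera"])
    return c,np.array(c["img"]),K,W,s
def ray(K,W,u,v,z):
    d=np.linalg.inv(K)@[u,v,1]; d=W[:3,:3]@[d[0],-d[1],-d[2]]; o=W[:3,3]
    return o+d*(z-o[2])/d[2]
def proj(K,W,p):
    q=np.linalg.inv(W)@np.r_[p,1]; q=K@[q[0],-q[1],-q[2]]; return q[:2]/q[2]
def save(n,img): cv2.imwrite(f"pics/{n}.png",img[:,:,::-1])
E
python3 - <<'E'
from h import *
for n in("top","scene"):
    c,i,K,W,s=cam(n); save(n+"1",i); print(n,[k for k in c],K.tolist(),W.round(3).tolist(), {k:v for k,v in c.items() if k not in("img","camera_matrix","world_from_camera")})
print(s)
E
```

```text
top ['img', 'camera_matrix', 'world_from_camera'] [[435.8734391171218, 0.0, 321.1291157607303], [0.0, 435.8734391171218, 191.45536417317027], [0.0, 0.0, 1.0]] [[0.028, 0.989, -0.142, 0.308], [-1.0, 0.029, 0.001, -0.046], [0.005, 0.142, 0.99, 1.101], [0.0, 0.0, 0.0, 1.0]] {}
scene ['img', 'camera_matrix', 'world_from_camera'] [[463.6899153083063, 0.0, 321.63114819371356], [0.0, 463.6899153083063, 195.9220200154115], [0.0, 0.0, 1.0]] [[-0.764, 0.39, -0.513, -0.065], [-0.644, -0.489, 0.588, 0.512], [-0.021, 0.78, 0.625, 0.688], [0.0, 0.0, 0.0, 1.0]] {}
{'clock': 0.05, 'qpos': array([ 1.2099945 ,  0.46837049, -0.01161247,  1.60359431,  0.006035  ,
        1.07137608, -0.05627676]), 'dq': array([-5.87949933e-05,  1.16836932e-03, -1.20711561e-04,  2.81092211e-04,
       -1.45266800e-04,  9.68260287e-04,  9.69866926e-04]), 'effort': array([ 8.14074501e-04, -5.22120416e+01, -1.27097016e-02, -2.44637489e+01,
       -5.69107931e-02,  1.40072778e-02,  2.77078414e-05]), 'position': array([ 0.20287347, -0.61695749,  0.22465681]), 'orientation': array([-3.10037576e+00, -4.96816644e-01,  6.52252388e-04]), 'force': array([ 0.01026202, -0.28758078,  0.12309613]), 'torque': array([0.02680171, 0.01956811, 0.0010265 ]), 'grasp_force': 0.0, 'gripper_width': 1.0020984413028795}
```

View pics/top1.png

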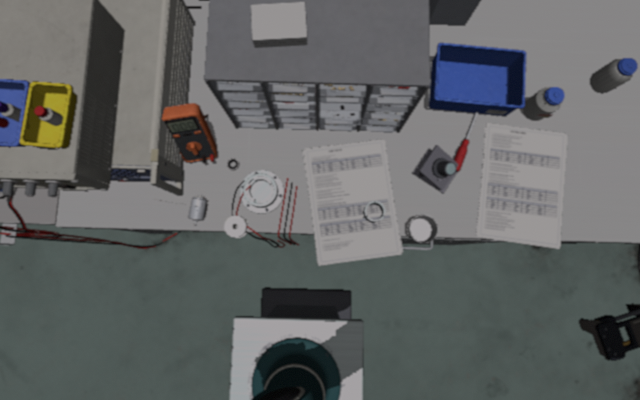

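View pics/scene1.png

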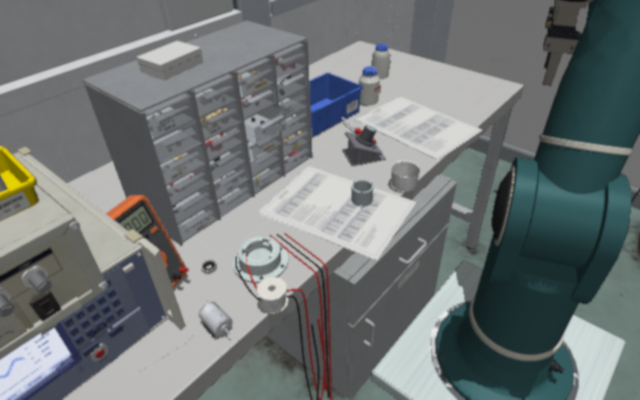

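The top view shows the cell at (262,191), the ring at (373,212), the lens glass at (449,170) on its rest at (437,168), the cup at (421,231), the spool at (235,227), the race at (233,163) and the motor at (198,207). The scene view agrees: cell (262,257), ring (362,192), lens (368,134).

```bash
python3 - <<'E'
from h import *
c,i,K,W,s=cam("top"); c2,i2,K2,W2,s=cam("scene")
for n,u,v,z in(("cell",262,191,.035),("ring",373,212,.047),("lens glass",449,170,.085),("rest",437,168,.03),("cup",421,231,.046),("spool",235,227,.04),("race",233,163,.008),("motor",198,207,.03),("drawer foot",235,128,0),("drawerR",400,130,0),("bench edge",372,238,0),("meter",190,150,.1)):
    p=ray(K,W,u,v,z); print(n,p.round(3),np.hypot(*p[:2]).round(3),"scene px",proj(K2,W2,p).round(0))
print(R.from_rotvec(s["orientation"]).as_matrix().round(3), c and cam("wrist")[0]["T_tool_cam"])
cr=lambda im,x,y,w,h,f:cv2.resize(im[y:y+h,x:x+w],None,fx=f,fy=f,interpolation=cv2.INTER_CUBIC)
a=cr(i,400,130,80,80,5);b=cr(i2,330,110,80,80,5);save("crop1",np.hstack([a,b]))
E
```

```text
cell [0.458 0.099 0.035] 0.469 scene px [261. 248.]
ring [ 0.413 -0.174  0.047] 0.448 scene px [362. 186.]
lens glass [ 0.515 -0.349  0.085] 0.622 scene px [371. 127.]
rest [ 0.53  -0.335  0.03 ] 0.627 scene px [362. 145.]
cup [ 0.37  -0.291  0.046] 0.471 scene px [405. 170.]
spool [0.368 0.16  0.04 ] 0.401 scene px [272. 288.]
race [0.532 0.18  0.008] 0.562 scene px [207. 264.]
motor [0.415 0.256 0.03 ] 0.487 scene px [214. 311.]
drawer foot [0.627 0.182 0.   ] 0.653 scene px [179. 246.]
drawerR [ 0.634 -0.248  0.   ] 0.681 scene px [310. 156.]
bench edge [ 0.352 -0.178  0.   ] 0.395 scene px [384. 212.]
meter [0.541 0.264 0.1  ] 0.602 scene px [158. 253.]
[[ 0.95   0.313 -0.001]
 [ 0.313 -0.95   0.001]
 [-0.    -0.001 -1.   ]] [[ 8.44542969e-04  9.58766011e-01  2.84195394e-01  7.96827482e-02]
 [ 9.99999628e-01 -8.59206013e-04 -7.30663972e-05  9.59819358e-04]
 [ 1.74128813e-04  2.84195350e-01 -9.58766381e-01 -1.59047701e-01]
 [ 0.00000000e+00  0.00000000e+00  0.00000000e+00  1.00000000e+00]]
```

View pics/crop1.png

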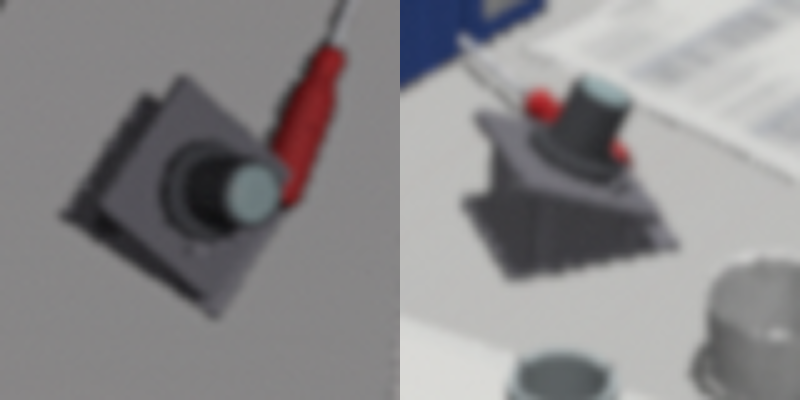

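The crop shows the lens glass at top-image pixel (450.6,168.6), with the lens leaning down-slope towards the robot and to its right, as described. Next I move to a viewing pose along the lens axis.

```bash
cat >> h.py <<'E'
def to(p,x=None,y=None,z=(0,0,-1),s=None):
    """print shift/turn (normalised) from the present pose to TCP p, tool axes"""
    s=s or robot.observe(); z=np.array(z,float);z/=np.linalg.norm(z)
    R0=R.from_rotvec(s["orientation"]).as_matrix()
    y=np.array(y,float); y-=z*(y@z); y/=np.linalg.norm(y); R1=np.c_[np.cross(y,z),y,z]
    sh=R0.T@(np.array(p)-s["position"]); t=R.from_matrix(R0.T@R1).as_rotvec()
    print("shift",(sh/.4).round(4).tolist(),"turn",(t/(np.pi/2)).round(4).tolist(),"rows",max(np.linalg.norm(sh)/.0417,np.degrees(np.linalg.norm(t))/7.16).round(1),"t",round(s["clock"],2))
S25=np.sin(np.radians(25));C25=np.cos(np.radians(25))
A=np.array([-S25*.7071,-S25*.7071,C25])
E
python3 - <<'E'
from h import *
c,i,K,W,s=cam("top")
g=ray(K,W,450.6,168.6,.080);print(g)
to(g+A*.09,y=(.707,-.707,0),z=-A)
E
```

```text
[ 0.51913366 -0.35427586  0.08      ]
shift [0.8713, -0.3347, 0.1594] turn [0.0646, 0.2726, -0.293] rows 9.1 t 0.3
```

arm_command([
  [[0.87,-0.335,0.16],[0.065,0.273,-0.293]],
  [[0.87,-0.335,0.16],[0.065,0.273,-0.293]],
  [[0.87,-0.335,0.16],[0.065,0.273,-0.293]],
  [[0.87,-0.335,0.16],[0.065,0.273,-0.293]],
  [[0.87,-0.335,0.16],[0.065,0.273,-0.293]],
  [[0.87,-0.335,0.16],[0.065,0.273,-0.293]],
  [[0.87,-0.335,0.16],[0.065,0.273,-0.293]],
  [[0.87,-0.335,0.16],[0.065,0.273,-0.293]],
], gripper=1)

```text
clock: 0.97
position: [0.458, -0.4091, 0.1685]
orientation: [-2.694, -1.112, -0.598]
force: [0.5, 0.2, 0.5]
gripper_width: 0.997
grasp_force: 0.0
```

```bash
python3 - <<'E'
from h import *
to(np.array([.519,-.354,.08])+A*.09,y=(.707,-.707,0),z=-A)
E
```

```text
shift [0.0925, 0.0103, 0.0623] turn [0.0003, -0.0005, -0.0014] rows 1.1 t 0.97
```

arm_command([
  [[0.0925,0.01,0.062],[0,0,0]],
  [[0.0925,0.01,0.062],[0,0,0]],
  [[0.0925,0.01,0.062],[0,0,0]],
  [[0.0925,0.01,0.062],[0,0,0]],
  [[0.0925,0.01,0.062],[0,0,0]],
])

```text
clock: 1.38
position: [0.4901, -0.3832, 0.1623]
orientation: [-2.696, -1.113, -0.597]
force: [0.5, 0.3, -0.1]
gripper_width: 0.998
grasp_force: 0.0
```

```bash
python3 - <<'E'
from h import *
c,i,K,W,s=cam("wrist"); save("w1",i); np.save("w1.npy",i)
print(s["position"],R.from_rotvec(s["orientation"]).as_matrix().round(3))
b=np.array([.519,-.354,.08])
for d in(0,-.034,-.042): print(d,proj(K,W,b+A*d))
E
```

```text
[ 0.49014057 -0.38316465  0.16229631] [[ 0.643  0.705  0.299]
 [ 0.64  -0.709  0.297]
 [ 0.422  0.    -0.907]]
0 [318.20453698 209.18102981]
-0.034 [318.28199795 199.03473841]
-0.042 [318.29780336 196.96445295]
```

View pics/w1.png

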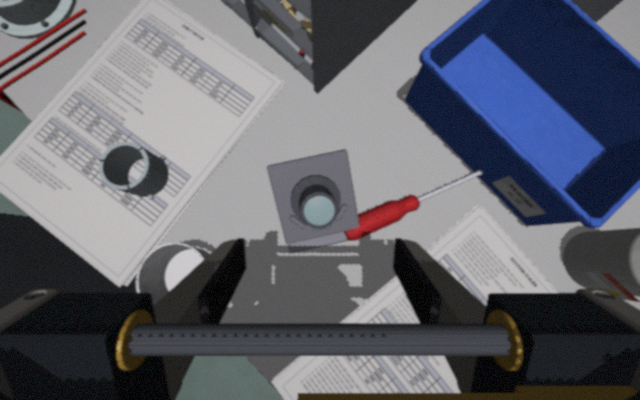

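The wrist view shows the glass at (319,209), as predicted. The plate corners are about (268,165), (347,150), (358,233) and (282,248), so the rest is yawed some 10° from 45°. I'll refine that and the glass centre from masks.

```bash
python3 - <<'E'
from h import *
i=np.load("w1.npy"); c,_,K,W,s=cam("wrist")
ref=np.median(i[180:200,278:286].reshape(-1,3),0); print(ref, i[211,319])
m=(np.abs(i.astype(int)-ref).max(2)<16).astype(np.uint8); roi=np.zeros_like(m); roi[145:255,262:365]=1; m*=roi
m=cv2.morphologyEx(m,cv2.MORPH_OPEN,np.ones((3,3)))
# edge points: first mask pixel per column (top edge), per row (left edge)
top=np.array([(x,np.argmax(m[:,x])) for x in range(278,342)],float); left=np.array([(np.argmax(m[y]),y) for y in range(172,236)],float)
def fit(P): 
    vx,vy,x0,y0=cv2.fitLine(P.astype(np.float32),cv2.DIST_HUBER,0,.01,.01).ravel(); return np.array([x0,y0]),np.array([vx,vy])
def onplane(px,n,p0):
    d=np.linalg.inv(K)@[*px,1]; d=W[:3,:3]@[d[0],-d[1],-d[2]]; o=W[:3,3]; return o+d*((p0-o)@n)/(d@n)
gm=((i[:,:,1].astype(int)-i[:,:,0]>8)&(i[:,:,1]>90)).astype(np.uint8); gm[:190]=0;gm[235:]=0;gm[:,:295]=0;gm[:,345:]=0
n,l,st,ce=cv2.connectedComponentsWithStats(gm); k=1+np.argmax(st[1:,4]); print("glass",st[k],ce[k])
yaw=np.radians(225)
for _ in range(4):
    a=np.array([S25*np.cos(yaw),S25*np.sin(yaw),C25])
    g=ray(K,W,*ce[k],.042+.042*C25); p0=g-a*.042
    (t0,tv),(l0,lv)=fit(top),fit(left)
    T=onplane(t0+30*tv,a,p0)-onplane(t0-30*tv,a,p0); L=onplane(l0+30*lv,a,p0)-onplane(l0-30*lv,a,p0)
    # left edge runs down the slope
    L=L*np.sign(-L[2]) if abs(L[2])>.001 else L
    yl=np.arctan2(L[1],L[0]); yt=np.arctan2(T[1],T[0])
    print("yaw slope from left",np.degrees(yl)%360,"top edge dir",np.degrees(yt)%180,"glass",g.round(4))
    cand=(yt%np.pi)+np.pi/2; yt2=min([cand,cand+np.pi],key=lambda q:abs((q-yaw+np.pi)%(2*np.pi)-np.pi)); 
    yaw=np.arctan2(np.sin(yt2)+np.sin(yl),np.cos(yt2)+np.cos(yl))
print("yaw",np.degrees(yaw)%360,a, "flange px pred",proj(K,W,g-a*.034))
gg=g+a*.0
to(g-a*.006+a*.0,y=(-a[1]*-1,a[0]*-1,0) if False else (-a[1],a[0],0),z=-a)
E
```

```text
[111. 109. 118.] [136 157 161]
glass [303 195  32  31 754] [318.68302387 210.18302387]
yaw slope from left 237.47303793018975 top edge dir 145.66569344488053 glass [ 0.5186 -0.3551  0.0801]
yaw slope from left 237.41143968780466 top edge dir 147.17164151396798 glass [ 0.5186 -0.3551  0.0801]
yaw slope from left 237.41116224019527 top edge dir 147.2661342844854 glass [ 0.5186 -0.3551  0.0801]
yaw slope from left 237.41115862554312 top edge dir 147.27229816374825 glass [ 0.5186 -0.3551  0.0801]
yaw 237.34172839464566 [-0.22807548 -0.35579175  0.90630779] flange px pred [315.57369687 200.26358954]
shift [0.0037, -0.001, 0.2438] turn [0.059, 0.0004, -0.126] rows 2.3 t 1.48
```

arm_command([
  [[0.004,-0.001,0.04],[0.059,0,-0.126]],
  [[0.004,-0.001,0.08],[0.059,0,-0.126]],
  [[0.004,-0.001,0.16],[0.059,0,-0.126]],
  [[0.004,-0.001,0.21],[0.059,0,-0.126]],
  [[0.004,-0.001,0.244],[0.059,0,-0.126]],
  [[0.004,-0.001,0.244],[0.059,0,-0.126]],
  [[0.004,-0.001,0.244],[0.059,0,-0.126]],
])

```text
clock: 2.07
position: [0.5208, -0.3514, 0.0745]
orientation: [-2.524, -1.384, -0.56]
force: [0.4, -0.9, 0.6]
gripper_width: 1.003
grasp_force: 0.0
```

```bash
python3 - <<'E'
from h import *
a=np.array([-0.22807548,-0.35579175,0.90630779]); g=np.array([.5186,-.3551,.0801])
to(g-a*.006,y=(-a[1],a[0],0),z=-a)
c,i,K,W,s=cam("wrist"); save("w2",i[120:360,120:520]); print(s["force"])
E
```

```text
shift [-0.0039, 0.0003, -0.0022] turn [-0.0011, -0.0003, 0.0011] rows 0.0 t 2.07
[ 0.39365725 -0.87740191  0.5757161 ]
```

View pics/w2.png

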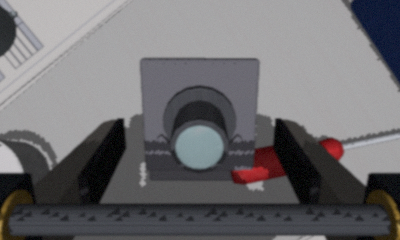

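The barrel is squarely between the fingers: plate edges parallel, glass centred at about (200,147) in the crop. Closing.

arm_command([
  [[-0.004,0,-0.002],[0,0,0]],
  [[-0.004,0,-0.002],[0,0,0]],
  [[-0.004,0,-0.002],[0,0,0]],
  [[-0.004,0,-0.002],[0,0,0]],
  [[-0.004,0,-0.002],[0,0,0]],
  [[-0.004,0,-0.002],[0,0,0]],
  [[-0.004,0,-0.002],[0,0,0]],
  [[-0.004,0,-0.002],[0,0,0]],
], gripper=0)

```text
clock: 2.78
position: [0.5204, -0.3522, 0.0747]
orientation: [-2.523, -1.385, -0.56]
force: [-0.1, 0.2, 0.1]
gripper_width: 0.441
grasp_force: 0.0
```

arm_command([
  [[0,0,0],[0,0,0]],
  [[0,0,-0.02],[0,0,0]],
  [[0,0,-0.06],[0,0,0]],
  [[0,0,-0.12],[0,0,0]],
  [[0,0,-0.2],[0,0,0]],
  [[0,0,-0.25],[0,0,0]],
  [[0,0,-0.25],[0,0,0]],
])

```text
clock: 3.37
position: [0.4981, -0.3923, 0.1697]
orientation: [-2.532, -1.387, -0.562]
force: [0.2, -1.9, -0.6]
gripper_width: 0.359
grasp_force: 30.0
```

```bash
python3 - <<'E'
from h import *
s=robot.observe(); print(s["position"],s["force"],s["gripper_width"],s["grasp_force"])
az=np.arctan2(.099,.458)
to((.458-.08,.05,.2),y=(np.cos(az),np.sin(az),0))
to((.43,-.12,.22),y=(1,0,0))
E
```

```text
[ 0.49805013 -0.39227919  0.1696713 ] [ 0.15492596 -1.8533461  -0.60994151] 0.3591340044570651 29.998844861984253
shift [0.732, -0.8491, 0.2482] turn [0.1122, -0.2596, -0.4897] rows 11.0 t 3.37
shift [0.491, -0.5099, 0.0844] turn [0.083, -0.2669, -0.3564] rows 6.8 t 3.37
```

```bash
python3 - <<'E'
from h import *
to((.458,.03,.21),y=(1,0.1,0))
E
```

```text
shift [0.8017, -0.6536, 0.2545] turn [0.0967, -0.2637, -0.4188] rows 10.2 t 3.37
```

arm_command([
  [[0.8,-0.654,0.254],[0.097,-0.264,-0.419]],
  [[0.8,-0.654,0.254],[0.097,-0.264,-0.419]],
  [[0.8,-0.654,0.254],[0.097,-0.264,-0.419]],
  [[0.8,-0.654,0.254],[0.097,-0.264,-0.419]],
  [[0.8,-0.654,0.254],[0.097,-0.264,-0.419]],
  [[0.8,-0.654,0.254],[0.097,-0.264,-0.419]],
  [[0.8,-0.654,0.254],[0.097,-0.264,-0.419]],
  [[0.8,-0.654,0.254],[0.097,-0.264,-0.419]],
])

```text
clock: 4.03
position: [0.4637, -0.0539, 0.1992]
orientation: [-2.091, -2.334, -0.001]
force: [0.8, 1.6, -0.9]
gripper_width: 0.36
grasp_force: 30.0
```

```bash
python3 - <<'E'
from h import *
to((.458,.03,.21),y=(1,0.1,0))
E
```

```text
shift [0.2101, 0.0086, -0.0258] turn [-0.0029, -0.0041, 0.0064] rows 2.0 t 4.03
```

arm_command([
  [[0.21,0.009,-0.026],[-0.003,-0.004,0.006]],
  [[0.21,0.009,-0.026],[-0.003,-0.004,0.006]],
  [[0.21,0.009,-0.026],[-0.003,-0.004,0.006]],
  [[0.21,0.009,-0.026],[-0.003,-0.004,0.006]],
  [[0.21,0.009,-0.026],[-0.003,-0.004,0.006]],
  [[0.21,0.009,-0.026],[-0.003,-0.004,0.006]],
])

```text
clock: 4.53
position: [0.4594, 0.0243, 0.2096]
orientation: [-2.116, -2.321, 0.0]
force: [0.4, 0.1, -1.0]
gripper_width: 0.356
grasp_force: 30.0
```

```bash
python3 - <<'E'
from h import *
c,i,K,W,s=cam("wrist"); save("w3",i); np.save("w3.npy",i); np.savez("w3.npz",K=K,W=W)
print(s["position"],s["clock"],R.from_rotvec(s["orientation"]).as_matrix().round(3))
E
```

```text
[0.45942217 0.0243349  0.20957413] 4.5333 [[-0.092  0.996 -0.001]
 [ 0.996  0.092  0.001]
 [ 0.001 -0.001 -1.   ]]
```

View pics/w3.png

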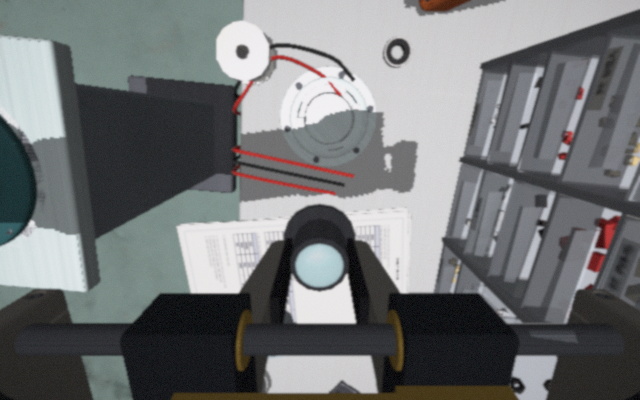

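The wrist view shows the cell at about (328,116), half in the arm's shadow. The lens is held straight, with the flange at (318,238) and the glass at (318,266). I'll zoom in on the cell to find the notches.

```bash
python3 - <<'E'
from h import *
i=np.load("w3.npy"); a=i[55:180,265:395]
g=cv2.cvtColor(a,cv2.COLOR_RGB2LAB); g[:,:,0]=cv2.createCLAHE(4,(3,3)).apply(g[:,:,0]); g=cv2.cvtColor(g,cv2.COLOR_LAB2RGB)
save("c3",cv2.resize(g,None,fx=4.6,fy=4.6,interpolation=cv2.INTER_CUBIC))
E
```

```text
(no output)
```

View pics/c3.png

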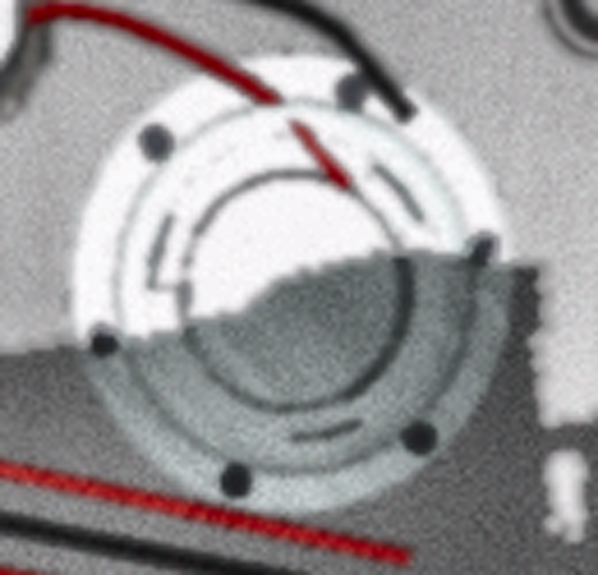

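In the crop, the bore's rim is centred at about (297,290) with a radius of 113. The outer walls of the notches are at (325,432), (401,195) and (160,250), 120° apart, which fits radius 33 mm.

```bash
python3 - <<'E'
from h import *
i=np.load("w3.npy"); d=np.load("w3.npz");K,W=d["K"],d["W"]
f=lambda x,y,z: ray(K,W,265+(x+.5)/4.6-.5,55+(y+.5)/4.6-.5,z)
for n,P,z in(("rim",[(185,290),(295,172),(408,290),(295,408)],.035),("outer",[(115,285),(475,290),(297,102),(297,470)],.035),("foot",[(75,285),(512,285),(297,55),(297,512)],.006),("holes",[(157,142),(350,92),(480,248),(418,438),(237,480),(102,342)],.006)):
    w=np.array([f(*p,z) for p in P]); 
    A_=np.c_[2*w[:,:2],np.ones(len(w))]; x=np.linalg.lstsq(A_,(w[:,:2]**2).sum(1),rcond=None)[0]; r=np.sqrt(x[2]+x[0]**2+x[1]**2)
    print(n,x[:2].round(4),"r",r.round(4)); 
c=None
for p in((325,432),(401,195),(160,250)):
    w=f(*p,.035); v=w[:2]-[.4575,.1015]; print("notch",w.round(4),np.hypot(*v).round(4),np.degrees(np.arctan2(v[1],v[0])).round(1))
# glass of held lens
gm=((i[:,:,1].astype(int)-i[:,:,0]>8)&(i[:,:,1]>90)).astype(np.uint8); gm[:235]=0;gm[295:]=0;gm[:,:285]=0;gm[:,352:]=0
n,l,st,ce=cv2.connectedComponentsWithStats(gm); k=1+np.argmax(st[1:,4]); s=robot.observe()
print("glass",st[k],ce[k],"ray-TCP mm",(ray(K,W,*ce[k],s["position"][2]+.006)-s["position"])*1e3)
print("width mm", np.linalg.norm(ray(K,W,st[k][0],ce[k][1],s["position"][2]+.006)-ray(K,W,st[k][0]+st[k][2],ce[k][1],s["position"][2]+.006)))
E
```

```text
rim [0.462  0.1036] r 0.026
outer [0.4617 0.1036] r 0.0412
foot [0.4622 0.1033] r 0.055
holes [0.4613 0.1032] r 0.0488
notch [0.472  0.0726 0.035 ] 0.0324 -63.3
notch [0.4835 0.127  0.035 ] 0.0364 44.5
notch [0.4299 0.1101 0.035 ] 0.0289 162.8
glass [ 295  243   49   45 1739] [318.94882116 265.10063255] ray-TCP mm [-0.53731147 -0.31758472  6.        ]
width mm 0.02760268176750442
```

```bash
python3 - <<'E'
from h import *
s=robot.observe();print(s["position"])
to((.462,.104,.10),y=(1,0.1,0))
E
```

```text
[0.4595219  0.02414891 0.20961147]
shift [0.198, 0.0246, 0.2742] turn [-0.0004, -0.0005, -0.0053] rows 3.3 t 4.58
```

arm_command([
  [[0.1,0.01,0.06],[0,0,0]],
  [[0.18,0.0246,0.14],[0,0,0]],
  [[0.198,0.0246,0.21],[0,0,0]],
  [[0.198,0.0246,0.25],[0,0,0]],
  [[0.198,0.0246,0.274],[0,0,0]],
  [[0.198,0.0246,0.274],[0,0,0]],
  [[0.198,0.0246,0.274],[0,0,0]],
  [[0.198,0.0246,0.274],[0,0,0]],
])

```text
clock: 5.25
position: [0.4633, 0.1049, 0.1017]
orientation: [2.116, 2.32, 0.004]
force: [1.0, 0.3, -0.8]
gripper_width: 0.362
grasp_force: 30.0
```

```bash
python3 - <<'E'
from h import *
s=robot.observe();print(s["position"],s["force"])
to((.462,.104,.10),y=(1,0.1,0))
c,i,K,W,s=cam("wrist"); save("w4",i[60:360,120:520]); np.save("w4.npy",i);np.savez("w4.npz",K=K,W=W)
E
```

```text
[0.46329009 0.10488217 0.10172106] [ 0.96100951  0.28613685 -0.80414367]
shift [-0.0019, -0.0034, 0.0043] turn [0.0017, -0.0005, -0.0048] rows 0.1 t 5.25
```

View pics/w4.png

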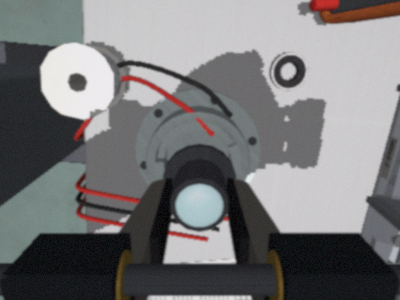

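The lens sits over the cell with nothing in the way (cell rim around (197,150) in the crop, lens at (200,200)). I lower it in stages while watching the force.

arm_command([
  [[-0.002,-0.0034,0.01],[0,0,0]],
  [[-0.002,-0.0034,0.03],[0,0,0]],
  [[-0.002,-0.0034,0.05],[0,0,0]],
  [[-0.002,-0.0034,0.065],[0,0,0]],
  [[-0.002,-0.0034,0.075],[0,0,0]],
  [[-0.002,-0.0034,0.083],[0,0,0]],
  [[-0.002,-0.0034,0.089],[0,0,0]],
  [[-0.002,-0.0034,0.089],[0,0,0]],
])

```text
clock: 5.97
position: [0.4606, 0.1049, 0.0646]
orientation: [-2.113, -2.323, -0.001]
force: [-0.2, -0.9, -1.9]
gripper_width: 0.363
grasp_force: 30.0
```

arm_command([
  [[0.002,-0.001,0.006],[0,0,0]],
  [[0.002,-0.001,0.012],[0,0,0]],
  [[0.002,-0.001,0.018],[0,0,0]],
  [[0.002,-0.001,0.024],[0,0,0]],
  [[0.002,-0.001,0.029],[0,0,0]],
  [[0.002,-0.001,0.034],[0,0,0]],
  [[0.002,-0.001,0.034],[0,0,0]],
])

```text
clock: 6.55
position: [0.4605, 0.1055, 0.0512]
orientation: [-2.114, -2.323, -0.002]
force: [1.3, 0.3, -2.1]
gripper_width: 0.364
grasp_force: 30.0
```

arm_command([
  [[0.001,0,0.002],[0,0,0]],
  [[0.001,0,0.004],[0,0,0]],
  [[0.001,0,0.006],[0,0,0]],
  [[0.001,0,0.007],[0,0,0]],
  [[0.001,0,0.007],[0,0,0]],
])

```text
clock: 6.97
position: [0.4607, 0.1059, 0.0488]
orientation: [2.114, 2.323, 0.002]
force: [2.4, -1.9, -0.8]
gripper_width: 0.362
grasp_force: 30.0
```

arm_command([
  [[0,0,0.001],[0,0,0]],
  [[0,0,0.002],[0,0,0]],
  [[0,0,0.002],[0,0,0]],
  [[0,0,0.002],[0,0,0]],
])

```text
clock: 7.3
position: [0.4608, 0.1058, 0.0481]
orientation: [2.114, 2.323, 0.002]
force: [2.0, -3.1, 2.7]
gripper_width: 0.358
grasp_force: 30.0
```

arm_command([
  [[0,0,0.001],[0,0,0]],
  [[0,0,0.001],[0,0,0]],
  [[0,0,0.001],[0,0,0]],
])

```text
clock: 7.55
position: [0.4608, 0.1058, 0.0481]
orientation: [2.114, 2.323, 0.002]
force: [1.4, -3.7, 7.7]
gripper_width: 0.364
grasp_force: 30.0
```

arm_command([
  [[0,0,0],[0,0,0]],
  [[0,0,0],[0,0,0]],
  [[0,0,0],[0,0,0]],
  [[0,0,0],[0,0,0]],
  [[0,0,-0.02],[0,0,0]],
  [[0,0,-0.08],[0,0,0]],
  [[0,0,-0.18],[0,0,0]],
  [[0,0,-0.28],[0,0,0]],
], gripper=0.8)

```text
clock: 8.22
position: [0.4589, 0.1062, 0.1603]
orientation: [-2.111, -2.322, 0.002]
force: [1.5, 0.1, -0.3]
gripper_width: 0.795
grasp_force: 0.0
```

```bash
python3 - <<'E'
from h import *
s=robot.observe();print(s["position"],s["force"],s["gripper_width"])
to((.418,-.174-.06,.20),y=(1,-.4,0))
c,i,K,W,s=cam("top"); np.save("t2.npy",i)
E
```

```text
[0.45887305 0.10624932 0.16028422] [ 1.47504873  0.14362115 -0.25822035] 0.7946243493483158
shift [-0.8368, -0.183, -0.1003] turn [-0.0021, -0.0007, 0.303] rows 8.3 t 8.22
```

```bash
python3 - <<'E'
from h import *
to((.415,-.245,.18),y=(1,0,0))
E
```

```text
shift [-0.8668, -0.2052, -0.0342] turn [0.0066, -0.0015, 0.0611] rows 8.6 t 8.27
```

arm_command([
  [[-0.867,-0.205,-0.04],[0.006,0,0.061]],
  [[-0.867,-0.205,-0.04],[0.006,0,0.061]],
  [[-0.867,-0.205,-0.04],[0.006,0,0.061]],
  [[-0.867,-0.205,-0.04],[0.006,0,0.061]],
  [[-0.867,-0.205,-0.04],[0.006,0,0.061]],
  [[-0.867,-0.205,-0.04],[0.006,0,0.061]],
  [[-0.867,-0.205,-0.04],[0.006,0,0.061]],
  [[-0.867,-0.205,-0.04],[0.006,0,0.061]],
])

```text
clock: 8.93
position: [0.4139, -0.2256, 0.1749]
orientation: [-2.219, -2.216, 0.009]
force: [0.9, -0.1, 0.3]
gripper_width: 0.802
grasp_force: 0.0
```

arm_command([
  [[0,0,0],[0,0,0]],
  [[-0.05,0,0],[0,0,0]],
  [[-0.05,0,0],[0,0,0]],
  [[-0.05,0,0],[0,0,0]],
  [[-0.05,0,0],[0,0,0]],
])

```text
clock: 9.35
position: [0.4146, -0.2425, 0.1741]
orientation: [-2.217, -2.216, 0.008]
force: [-0.4, 0.3, -0.9]
gripper_width: 0.801
grasp_force: 0.0
```

```bash
python3 - <<'E'
from h import *
c,i,K,W,s=cam("wrist"); np.save("w5.npy",i); np.savez("w5.npz",K=K,W=W)
print(s["position"],s["clock"],s["dq"].round(3)); p=proj(K,W,[.415,-.172,.047]); print(p)
u,v=p.round().astype(int); u0,v0=max(u-70,0),max(v-70,0); print(u0,v0); a=i[v0:v0+130,u0:u0+140]
save("c5",cv2.resize(a,None,fx=4.2,fy=4.2,interpolation=cv2.INTER_CUBIC))
E
```

```text
[ 0.41461226 -0.24250095  0.17413532] 9.35 [-0.011 -0.004 -0.003  0.003  0.003  0.     0.003]
[321.22197619 127.61385768]
251 58
```

View pics/c5.png

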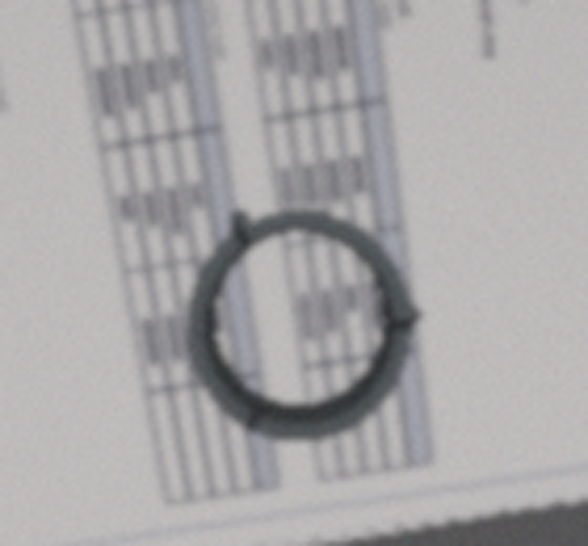

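In the crop the ring's top is centred at about (300,325) with a radius of 112. The dark lines are at (245,232), (403,320) and (257,420), 120° apart. I convert these to world coordinates.

```bash
python3 - <<'E'
from h import *
i=np.load("w5.npy"); d=np.load("w5.npz");K,W=d["K"],d["W"]
f=lambda x,y,z: ray(K,W,251+(x+.5)/4.2-.5,58+(y+.5)/4.2-.5,z)
c=np.mean([f(188,325,.047),f(413,325,.047),f(300,212,.047),f(300,438,.047)],0)
w=np.array([f(188,325,.047),f(413,325,.047),f(300,212,.047),f(300,438,.047)])
print(c.round(4),np.linalg.norm(w-c,axis=1).round(4))
m=np.array([f(*p,.047) for p in((245,232),(403,320),(257,420))])-c
ang=np.degrees(np.arctan2(m[:,1],m[:,0])); print(ang.round(1),np.linalg.norm(m,axis=1).round(4))
for p in((240,222),(413,315)): q=f(*p,.008)-c; print("pin",np.hypot(*q[:2]).round(4),np.degrees(np.arctan2(q[1],q[0])).round(1))
s=robot.observe(); print(R.from_rotvec(s["orientation"]).as_matrix().round(3))
# grey mask check
i2=i[58:188,251:391]; g=i2.max(2); mk=(g<125).astype(np.uint8); cs,_=cv2.findContours(mk,cv2.RETR_EXTERNAL,cv2.CHAIN_APPROX_NONE)
for k in cs:
    if 1200<cv2.contourArea(k)<4000: e=cv2.fitEllipse(k); print(e, ray(K,W,e[0][0]+251,e[0][1]+58,.047).round(4))
c2=c.copy(); c2[2]=.036
to((c[0],c[1],.075),y=(1,0,0)); 
E
```

```text
[ 0.4158 -0.1789  0.047 ] [0.0248 0.0249 0.024  0.0246]
[ 121.1    3.5 -115.2] [0.0233 0.0227 0.0228]
pin 0.0273 123.0
pin 0.0282 1.4
[[-0.     1.    -0.009]
 [ 1.     0.     0.001]
 [ 0.001 -0.009 -1.   ]]
((70.68663787841797, 76.87053680419922), (53.11894607543945, 54.37986755371094), 169.51144409179688) [ 0.4154 -0.1785  0.047 ]
shift [0.1583, 0.005, 0.2481] turn [-0.0057, -0.0007, 0.0002] rows 2.8 t 9.4
```

arm_command([
  [[0.08,0.003,0.08],[-0.006,0,0]],
  [[0.155,0.004,0.15],[-0.006,0,0]],
  [[0.159,0.004,0.2],[-0.006,0,0]],
  [[0.159,0.004,0.23],[-0.006,0,0]],
  [[0.159,0.004,0.245],[-0.006,0,0]],
  [[0.159,0.004,0.245],[-0.006,0,0]],
])

```text
clock: 9.9
position: [0.4148, -0.179, 0.0753]
orientation: [-2.219, -2.22, -0.0]
force: [0.7, 0.1, 0.3]
gripper_width: 0.8
grasp_force: 0.0
```

```bash
python3 - <<'E'
from h import *
s=robot.observe();print(s["position"],s["force"]);to((.4156,-.1787,.036),y=(1,0,0))
E
```

```text
[ 0.41483458 -0.17897487  0.07525107] [0.69211891 0.14305438 0.29975298]
shift [0.0005, 0.002, 0.0981] turn [-0.0009, -0.0011, 0.0002] rows 0.9 t 9.9
```

arm_command([
  [[0,0.002,0.03],[0,0,0]],
  [[0,0.002,0.06],[0,0,0]],
  [[0,0.002,0.085],[0,0,0]],
  [[0,0.002,0.098],[0,0,0]],
  [[0,0.002,0.098],[0,0,0]],
  [[0,0.002,0.098],[0,0,0]],
])

```text
clock: 10.4
position: [0.4164, -0.1803, 0.0372]
orientation: [2.223, 2.22, 0.001]
force: [-0.1, -0.3, -0.2]
gripper_width: 0.799
grasp_force: 0.0
```

arm_command([
  [[0,0,0],[0,0,0]],
  [[0,0,0],[0,0,0]],
  [[0,0,0],[0,0,0]],
  [[0,0,0],[0,0,0]],
  [[0,0,0],[0,0,0]],
  [[0,0,0],[0,0,0]],
  [[0,0,0],[0,0,0]],
  [[0,0,0],[0,0,0]],
], gripper=0)

```text
clock: 11.07
position: [0.4164, -0.1804, 0.0372]
orientation: [2.223, 2.219, 0.001]
force: [-0.8, -1.8, 6.1]
gripper_width: 0.535
grasp_force: 30.0
```

arm_command([
  [[0,0,-0.02],[0,0,0]],
  [[0,0,-0.06],[0,0,0]],
  [[0,0,-0.12],[0,0,0]],
  [[0,0,-0.2],[0,0,0]],
  [[0,0,-0.28],[0,0,0]],
  [[0,0,-0.28],[0,0,0]],
])

```text
clock: 11.57
position: [0.4193, -0.1813, 0.1541]
orientation: [2.217, 2.214, 0.006]
force: [1.2, -0.7, -1.0]
gripper_width: 0.536
grasp_force: 30.0
```

```bash
python3 - <<'E'
from h import *
s=robot.observe();print(s["position"],s["force"],s["gripper_width"])
t=np.radians(44.8); to((.4615,.1045-.075,.16),y=(np.cos(t),np.sin(t),0)); to((.4615,.1045,.13),y=(np.cos(t),np.sin(t),0))
E
```

```text
[ 0.41929655 -0.18125067  0.15409002] [ 1.23213162 -0.74152023 -1.04861845] 0.5359495119067521
shift [0.527, 0.105, -0.0157] turn [0.0045, 0.0044, -0.4986] rows 6.3 t 11.57
shift [0.7147, 0.104, 0.0586] turn [0.0045, 0.0044, -0.4986] rows 7.0 t 11.57
```

arm_command([
  [[0.527,0.105,-0.03],[0,0,0]],
  [[0.527,0.105,-0.03],[0,0,0]],
  [[0.527,0.105,-0.03],[0,0,0]],
  [[0.527,0.105,-0.03],[0,0,0]],
  [[0.527,0.105,-0.03],[0,0,0]],
  [[0.527,0.105,-0.03],[0,0,0]],
  [[0.527,0.105,-0.03],[0,0,0]],
  [[0.527,0.105,-0.03],[0,0,0]],
])

```text
clock: 12.23
position: [0.4577, 0.0301, 0.1605]
orientation: [-2.221, -2.22, 0.001]
force: [0.5, -0.9, -2.1]
gripper_width: 0.535
grasp_force: 30.0
```

```bash
python3 - <<'E'
from h import *
c,i,K,W,s=cam("wrist"); np.save("w6.npy",i); np.savez("w6.npz",K=K,W=W); print(s["position"],s["clock"],R.from_rotvec(s["orientation"]).as_matrix().round(3).tolist())
p=proj(K,W,[.4615,.1045,.035]);q=proj(K,W,s["position"]+[0,0,.010]); print(p,q)
def crop(p,h):
    u,v=np.round(p).astype(int); u0,v0=max(u-h,0),max(v-h,0); print(u0,v0); a=i[v0:v0+2*h,u0:u0+2*h]
    g=cv2.cvtColor(a,cv2.COLOR_RGB2LAB); g[:,:,0]=cv2.createCLAHE(3,(3,3)).apply(g[:,:,0]); g=cv2.cvtColor(g,cv2.COLOR_LAB2RGB)
    return cv2.resize(g,(400,400),interpolation=cv2.INTER_CUBIC)
save("c6",np.hstack([crop(p,66),crop(q,66)]))
E
```

```text
[0.45773586 0.03008634 0.1605063 ] 12.2333 [[0.0, 1.0, -0.001], [1.0, -0.0, 0.0], [0.0, -0.001, -1.0]]
[323.80987188 123.06503577] [319.62707647 267.67385679]
258 57
254 202
```

View pics/c6.png

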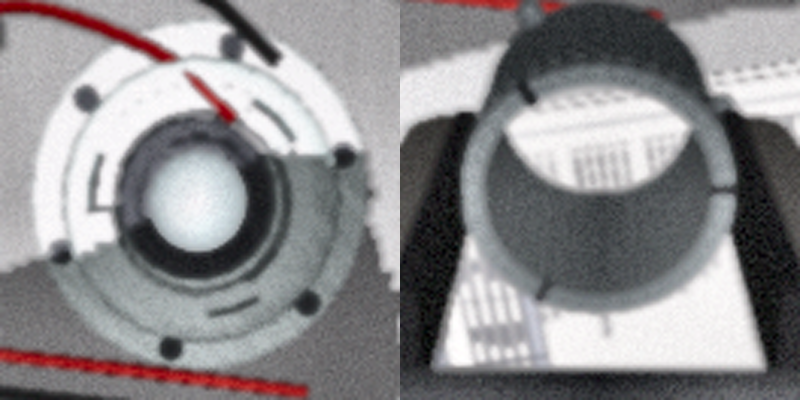

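Left: the lens is seated upright, centred at (198,200) in the cell; notch walls are at (97,182), (275,120) and (233,308). Right: the held ring's top is centred at (198,188), with its dark lines at (127,90), (322,189) and (143,290). I work out the offsets from these.

```bash
python3 - <<'E'
from h import *
d=np.load("w6.npz");K,W=d["K"],d["W"]; k=400/132; s=robot.observe(); P=s["position"]
f=lambda x,y,z,u,v: ray(K,W,u+(x+.5)/k-.5,v+(y+.5)/k-.5,z)
def circ(w):
    x=np.linalg.lstsq(np.c_[2*w[:,:2],np.ones(len(w))],(w[:,:2]**2).sum(1),rcond=None)[0]; return x[:2],np.sqrt(x[2]+x[0]**2+x[1]**2)
for n,Q,z in(("outer",[(65,200),(335,200),(200,55),(200,345)],.035),("foot",[(35,195),(365,195),(200,20),(200,372)],.006),("holes",[(87,98),(232,45),(344,157),(308,302),(170,348),(61,252)],.006),("notch",[(97,182),(275,120),(233,308)],.035),("glass",[(145,200),(247,200),(196,150),(196,252)],.054)):
    c,r=circ(np.array([f(*q,z,258,57) for q in Q])); print(n,c.round(4),r.round(4))
    if n=="outer": C=c
for q in((97,182),(275,120),(233,308)): v=f(*q,.035,258,57)[:2]-C; print("notch",np.degrees(np.arctan2(v[1],v[0])).round(1),np.hypot(*v).round(4))
zt=P[2]+.0098
c,r=circ(np.array([f(*q,zt,254,202) for q in((62,188),(335,188),(198,65),(198,312))])); print("ring-TCP mm",(c-P[:2])*1e3,r)
for q in((127,90),(322,189),(143,290)): v=f(*q,zt,254,202)[:2]-c; print("mark",np.degrees(np.arctan2(v[1],v[0])).round(1),np.hypot(*v).round(4))
E
```

```text
outer [0.4614 0.103 ] 0.0414
foot [0.4617 0.1027] 0.0555
holes [0.4618 0.1032] 0.0493
notch [0.462  0.1032] 0.0323
glass [0.46   0.1047] 0.0141
notch 167.1 0.0316
notch 48.2 0.0329
notch -71.1 0.0322
ring-TCP mm [-0.26043329  2.22138605] 0.024758333238713143
mark 121.9 0.0237
mark 2.5 0.0224
mark -117.5 0.0226
```

```bash
python3 - <<'E'
from h import *
t=np.radians(45.8); y=(np.cos(t),np.sin(t),0); to((.4631,.1017,.105),y=y)
E
```

```text
shift [0.1818, 0.013, 0.1386] turn [-0.0007, -0.0001, -0.5106] rows 6.4 t 12.28
```

arm_command([
  [[0.05,0.004,0],[0,0,-0.08]],
  [[0.1,0.008,0],[0,0,-0.16]],
  [[0.15,0.013,0.02],[0,0,-0.24]],
  [[0.182,0.013,0.05],[0,0,-0.31]],
  [[0.182,0.013,0.08],[0,0,-0.38]],
  [[0.182,0.013,0.11],[0,0,-0.45]],
  [[0.182,0.013,0.138],[0,0,-0.51]],
  [[0.182,0.013,0.138],[0,0,-0.51]],
])

```text
clock: 12.95
position: [0.4622, 0.1003, 0.1036]
orientation: [-1.182, -2.907, 0.004]
force: [0.2, -1.2, -1.7]
gripper_width: 0.537
grasp_force: 30.0
```

arm_command([
  [[0,0,0],[0,0,0]],
  [[0,0,0],[0,0,0]],
  [[0,0,0],[0,0,0]],
])

```text
clock: 13.2
position: [0.4643, 0.1025, 0.1065]
orientation: [1.185, 2.908, 0.001]
force: [0.0, -0.3, -1.0]
gripper_width: 0.538
grasp_force: 30.0
```

```bash
python3 - <<'E'
from h import *
s=robot.observe();print(s["position"],s["force"],s["torque"])
t=np.radians(45.8); y=(np.cos(t),np.sin(t),0); to((.4631,.1017,.072),y=y)
E
```

```text
[0.46434201 0.10252227 0.10654911] [ 0.029147   -0.2890425  -0.99329314] [ 0.02386354 -0.12316736  0.01103645]
shift [0.0009, -0.0038, 0.0864] turn [0.0009, 0.0007, -0.0018] rows 0.8 t 13.2
```

arm_command([
  [[0.001,-0.003,0.02],[0,0,0]],
  [[0.001,-0.003,0.04],[0,0,0]],
  [[0.001,-0.003,0.06],[0,0,0]],
  [[0.001,-0.003,0.075],[0,0,0]],
  [[0.001,-0.003,0.086],[0,0,0]],
  [[0.001,-0.003,0.086],[0,0,0]],
  [[0.001,-0.003,0.086],[0,0,0]],
])

```text
clock: 13.78
position: [0.4624, 0.1029, 0.0711]
orientation: [-1.181, -2.911, -0.001]
force: [0.6, -0.1, -2.0]
gripper_width: 0.542
grasp_force: 30.0
```

```bash
python3 - <<'E'
from h import *
s=robot.observe();print(s["position"],s["force"],s["torque"])
t=np.radians(45.8); y=(np.cos(t),np.sin(t),0); to((.4631,.1017,.062),y=y)
E
```

```text
[0.46244267 0.10288202 0.07112239] [ 0.61164552 -0.08910065 -1.97337303] [-0.03550926 -0.15193477 -0.02004188]
shift [-0.0033, -0.001, 0.0228] turn [0.0002, -0.0004, 0.0004] rows 0.2 t 13.78
```

arm_command([
  [[-0.003,-0.001,0.005],[0,0,0]],
  [[-0.003,-0.001,0.01],[0,0,0]],
  [[-0.003,-0.001,0.015],[0,0,0]],
  [[-0.003,-0.001,0.02],[0,0,0]],
  [[-0.003,-0.001,0.023],[0,0,0]],
  [[-0.003,-0.001,0.023],[0,0,0]],
  [[-0.003,-0.001,0.023],[0,0,0]],
])

```text
clock: 14.37
position: [0.4632, 0.1016, 0.0623]
orientation: [1.181, 2.911, 0.001]
force: [0.4, -0.1, -1.4]
gripper_width: 0.536
grasp_force: 30.0
```

arm_command([
  [[0,0,0.004],[0,0,0]],
  [[0,0,0.008],[0,0,0]],
  [[0,0,0.012],[0,0,0]],
  [[0,0,0.014],[0,0,0]],
  [[0,0,0.014],[0,0,0]],
  [[0,0,0.014],[0,0,0]],
])

```text
clock: 14.87
position: [0.4632, 0.1016, 0.0566]
orientation: [1.182, 2.911, 0.001]
force: [0.3, 0.1, -2.3]
gripper_width: 0.539
grasp_force: 30.0
```

arm_command([
  [[0,0,0.0015],[0,0,0]],
  [[0,0,0.003],[0,0,0]],
  [[0,0,0.003],[0,0,0]],
  [[0,0,0.003],[0,0,0]],
])

```text
clock: 15.2
position: [0.4634, 0.1016, 0.0559]
orientation: [1.181, 2.91, 0.001]
force: [-1.5, -0.4, 5.5]
gripper_width: 0.539
grasp_force: 30.0
```

Pins landed at the expected height with light contact. I turn clockwise (+ about tool z), following the groove down.

arm_command([
  [[0,-0.0003,0],[0,0,0.04]],
  [[0,-0.0006,0.0003],[0,0,0.08]],
  [[0.0002,-0.001,0.0008],[0,0,0.12]],
  [[0.0002,-0.0013,0.0013],[0,0,0.16]],
  [[0.0003,-0.0015,0.0019],[0,0,0.2]],
  [[0.0003,-0.0015,0.0019],[0,0,0.2]],
])

```text
clock: 15.7
position: [0.4637, 0.1014, 0.0552]
orientation: [1.624, 2.687, 0.003]
force: [0.2, 0.8, 2.8]
gripper_width: 0.535
grasp_force: 30.0
```

```bash
python3 - <<'E'
from h import *
s=robot.observe();M=R.from_rotvec(s["orientation"]).as_matrix();print(s["position"],s["force"],s["torque"],np.degrees(np.arctan2(M[1,1],M[0,1])))
E
```

```text
[0.46369887 0.10144921 0.0552153 ] [0.15500029 0.8099091  2.82310661] [-0.05328629 -0.30639816 -0.02298048] 27.726786803734765
```

arm_command([
  [[0.0001,-0.001,0.0007],[0,0,0.05]],
  [[0.0002,-0.0018,0.0014],[0,0,0.1]],
  [[0.0003,-0.0024,0.0021],[0,0,0.15]],
  [[0.0004,-0.003,0.0028],[0,0,0.2]],
  [[0.0006,-0.0032,0.0035],[0,0,0.25]],
  [[0.0008,-0.0034,0.0041],[0,0,0.3]],
  [[0.001,-0.0036,0.0047],[0,0,0.35]],
  [[0.0012,-0.004,0.0053],[0,0,0.4]],
])

```text
clock: 16.37
position: [0.4619, 0.1008, 0.0529]
orientation: [2.376, 2.054, 0.003]
force: [1.0, -0.3, 0.5]
gripper_width: 0.537
grasp_force: 30.0
```

```bash
python3 - <<'E'
from h import *
s=robot.observe();M=R.from_rotvec(s["orientation"]).as_matrix();print(s["position"],s["force"],s["torque"],np.degrees(np.arctan2(M[1,1],M[0,1])),s["gripper_width"])
E
```

```text
[0.46188959 0.10077457 0.0529045 ] [ 1.04250292 -0.25220927  0.4755634 ] [-0.32132781 -0.29750389  0.05632639] -8.291398811003418 0.537423597868484
```

arm_command([
  [[0,-0.0004,0.0006],[0,0,0.045]],
  [[0,-0.0007,0.0012],[0,0,0.09]],
  [[0,-0.001,0.0018],[0,0,0.135]],
  [[0.0002,-0.0014,0.0024],[0,0,0.175]],
  [[0.0002,-0.0014,0.0024],[0,0,0.175]],
  [[0.0002,-0.0014,0.0024],[0,0,0.175]],
])

```text
clock: 16.87
position: [0.4611, 0.101, 0.0523]
orientation: [2.632, 1.714, 0.002]
force: [-0.3, -1.1, 5.8]
gripper_width: 0.535
grasp_force: 30.0
```

```bash
cat > st.py <<'E'
from h import *
s=robot.observe();M=R.from_rotvec(s["orientation"]).as_matrix();print(s["position"],s["force"],s["torque"],np.degrees(np.arctan2(M[1,1],M[0,1])),s["gripper_width"],s["clock"])
E
python3 st.py
```

```text
[0.46109955 0.10101257 0.05227946] [-0.33665342 -1.13013373  5.75379527] [-0.26321095  0.1081512  -0.15885528] -23.847765314558796 0.5349091889093491 16.8667
```

arm_command([
  [[0,-0.0002,0.0001],[0,0,0.022]],
  [[0,-0.0003,0.0003],[0,0,0.045]],
  [[0,-0.0003,0.0003],[0,0,0.045]],
  [[0,-0.0003,0.0003],[0,0,0.045]],
])

```text
clock: 17.2
position: [0.4615, 0.1019, 0.0523]
orientation: [2.69, 1.622, 0.005]
force: [0.6, 1.5, 6.1]
gripper_width: 0.538
grasp_force: 30.0
```

```bash
python3 st.py
```

```text
[0.46151691 0.10193995 0.0523272 ] [0.6323394  1.50525338 6.09083811] [ 0.21214309 -0.02299988  0.12236279] -27.812991347570446 0.5380195504290203 17.2
```

arm_command([
  [[0,-0.0001,0],[0,0,0.022]],
  [[0,-0.0002,0.0001],[0,0,0.04]],
  [[0,-0.0002,0.0001],[0,0,0.04]],
  [[0,-0.0002,0.0001],[0,0,0.04]],
])

```text
clock: 17.53
position: [0.4613, 0.1022, 0.0523]
orientation: [2.736, 1.542, 0.005]
force: [0.2, 0.7, 6.7]
gripper_width: 0.539
grasp_force: 30.0
```

```bash
python3 st.py
```

```text
[0.46134635 0.10218986 0.05231275] [0.21117695 0.69898866 6.66407531] [0.17584938 0.03914657 0.90931634] -31.19947399820376 0.5388277644818544 17.5333
```

The torque rose to 0.9 Nm at 77° of turn: the stop. One small extra nudge for snugness.

arm_command([
  [[0,0,0],[0,0,0.012]],
  [[0,0,0],[0,0,0.022]],
  [[0,0,0],[0,0,0.022]],
])

```text
clock: 17.78
position: [0.4612, 0.1021, 0.0523]
orientation: [2.763, 1.494, 0.004]
force: [0.1, 1.5, 6.8]
gripper_width: 0.542
grasp_force: 30.0
```

```bash
python3 st.py
```

```text
[0.46117777 0.10208261 0.05227862] [0.10141614 1.51397019 6.81488773] [0.1784903  0.07359924 1.06670554] -33.1798536788771 0.542228037493507 17.7833
```

arm_command([
  [[0,0,0],[0,0,0]],
  [[0,0,0],[0,0,0]],
  [[0,0,0],[0,0,0]],
  [[0,0,0],[0,0,0]],
  [[0,0,-0.03],[0,0,0]],
  [[0,0,-0.1],[0,0,0]],
  [[0,0,-0.18],[0,0,0]],
  [[0,0,-0.25],[0,0,0]],
], gripper=0.8)

```text
clock: 18.45
position: [0.4599, 0.1011, 0.1525]
orientation: [-2.767, -1.485, 0.0]
force: [0.6, -0.6, 0.3]
gripper_width: 0.8
grasp_force: 0.0
```

arm_command([
  [[-0.05,0,-0.03],[0,0,0]],
  [[-0.1,0,-0.05],[0,0,0]],
  [[-0.14,0,-0.05],[0,0,0]],
  [[-0.14,0,-0.05],[0,0,0]],
  [[-0.14,0,-0.05],[0,0,0]],
])

```text
clock: 18.87
position: [0.4292, 0.0539, 0.1715]
orientation: [2.769, 1.483, 0.001]
force: [0.2, 0.3, 0.2]
gripper_width: 0.801
grasp_force: 0.0
```

```bash
python3 st.py; python3 - <<'E'
from h import *
c,i,K,W,s=cam("wrist"); np.save("w7.npy",i); np.savez("w7.npz",K=K,W=W)
u,v=proj(K,W,[.4615,.103,.062]); print(u,v)
# dark marks on ring top: sample brightness round radius 23 mm at z=.062, centre fitted by expected position
g=cv2.GaussianBlur(cv2.cvtColor(i,cv2.COLOR_RGB2GRAY),(3,3),0)
a=np.radians(np.arange(0,360,2)); vals=[]
for t in a:
    v_=[]
    for r in(.022,.023,.024):
        x,y=proj(K,W,[.4615+r*np.cos(t),.103+r*np.sin(t),.062]); v_.append(cv2.getRectSubPix(g.astype(np.float32),(1,1),(float(x),float(y)))[0,0])
    vals.append(min(v_))
vals=np.array(vals); d=vals-np.array([np.median(np.take(vals,range(k-8,k+9),mode='wrap')) for k in range(180)])
print([(int(2*k),int(d[k])) for k in np.argsort(d)[:14]])
p0=proj(K,W,[.4615,.103,.05]).round().astype(int); u0,v0=np.maximum(p0-66,0)
save("c7",cv2.resize(i[v0:v0+132,u0:u0+132],(560,560),interpolation=cv2.INTER_CUBIC)); print(u0,v0)
E
```

```text
[0.42921536 0.05390458 0.17152557] [0.22943212 0.29425359 0.16925362] [ 0.01601574 -0.09561147  0.03497965] -33.65605271151074 0.8008699683183166 18.8667
318.36242524892384 141.95159133481732
[(336, -22), (216, -21), (94, -21), (338, -20), (96, -18), (218, -17), (214, -17), (334, -16), (92, -15), (340, -11), (98, -10), (220, -10), (212, -9), (332, -8)]
252 75
```

```bash
python3 - <<'E'
from h import *
def samp(f,z,rs,C):
    i=np.load(f+".npy"); d=np.load(f+".npz");K,W=d["K"],d["W"]; g=cv2.cvtColor(i,cv2.COLOR_RGB2GRAY).astype(np.float32)
    t=np.radians(np.arange(0,360,1)); M=np.zeros((len(rs),360))
    for a,r in enumerate(rs):
        for b,q in enumerate(t):
            x,y=proj(K,W,[C[0]+r*np.cos(q),C[1]+r*np.sin(q),z]); M[a,b]=cv2.getRectSubPix(g,(1,1),(float(x),float(y)))[0,0]
    v=M.min(0); v=v-np.array([np.median(np.take(v,range(k-40,k+41),mode='wrap')) for k in range(360)])
    out=[]
    return np.minimum(v,0)
def fold(v):  # phase of the 120-degree pattern
    f=(v[:120]+v[120:240]+v[240:])/3; return np.degrees(np.angle(-(f@np.exp(3j*np.radians(np.arange(120))))))/3%120, f.min()
for f in("w3","w6","w7"): print(f,"notch",fold(samp(f,.035,(.0315,.0325,.0335),(.4617,.1031))))
for C in((.4617,.1031),(.4610,.1035),(.4612,.1025)): print("ring",fold(samp("w7",.062,(.022,.023,.024),C)))
for z in(.060,.062,.064): print(z,fold(samp("w7",z,(.022,.023,.024),(.4615,.103))))
E
```

```text
w3 notch (np.float64(61.04210396148191), np.float64(-33.73046875))
w6 notch (np.float64(60.10195881729164), np.float64(-37.38111877441406))
w7 notch (np.float64(51.02435406387625), np.float64(-23.863911946614582))
ring (np.float64(96.04266813100492), np.float64(-28.15644073486328))
ring (np.float64(96.73292387078509), np.float64(-21.856857299804688))
ring (np.float64(95.53925236907132), np.float64(-19.754108428955078))
0.06 (np.float64(96.089763408595), np.float64(-27.284796396891277))
0.062 (np.float64(95.966331673868), np.float64(-27.311017354329426))
0.064 (np.float64(96.08559870377562), np.float64(-26.43215815226237))
```

Ring marks read 95.8° against about 93° expected, which is within measurement error. I regrip and turn once more to confirm it is hard on the stop.

```bash
python3 - <<'E'
from h import *
t=np.radians(-33.6); to((.4615,.1032,.075),y=(np.cos(t),np.sin(t),0))
E
```

```text
shift [0.1449, -0.0008, 0.2413] turn [0.0002, -0.0008, 0.0001] rows 2.7 t 18.92
```

arm_command([
  [[0.08,-0.001,0.03],[0,0,0]],
  [[0.145,-0.001,0.06],[0,0,0]],
  [[0.145,-0.001,0.12],[0,0,0]],
  [[0.145,-0.001,0.18],[0,0,0]],
  [[0.145,-0.001,0.22],[0,0,0]],
  [[0.145,-0.001,0.241],[0,0,0]],
  [[0.145,-0.001,0.241],[0,0,0]],
  [[0.145,-0.001,0.241],[0,0,0]],
])

```text
clock: 19.58
position: [0.4613, 0.1038, 0.0749]
orientation: [-2.767, -1.486, -0.001]
force: [0.6, -0.4, 0.3]
gripper_width: 0.798
grasp_force: 0.0
```

```bash
python3 - <<'E'
from h import *
t=np.radians(-33.6); to((.4615,.1032,.0535),y=(np.cos(t),np.sin(t),0)); print(robot.observe()["position"])
E
```

```text
shift [-0.0009, 0.0013, 0.0536] turn [-0.0004, -0.0004, 0.0009] rows 0.5 t 19.58
[0.46125641 0.10375126 0.07492651]
```

arm_command([
  [[-0.001,0.001,0.02],[0,0,0]],
  [[-0.001,0.001,0.04],[0,0,0]],
  [[-0.001,0.001,0.053],[0,0,0]],
  [[-0.001,0.001,0.053],[0,0,0]],
  [[-0.001,0.001,0.053],[0,0,0]],
])

```text
clock: 20.0
position: [0.4611, 0.1024, 0.0537]
orientation: [-2.768, -1.485, -0.001]
force: [-0.4, 0.0, -0.8]
gripper_width: 0.798
grasp_force: 0.0
```

arm_command([
  [[0,0,0],[0,0,0]],
  [[0,0,0],[0,0,0]],
  [[0,0,0],[0,0,0]],
  [[0,0,0],[0,0,0]],
  [[0,0,0],[0,0,0]],
  [[0,0,0],[0,0,0]],
  [[0,0,0],[0,0,0]],
], gripper=0)

```text
clock: 20.58
position: [0.4615, 0.1025, 0.0541]
orientation: [2.768, 1.485, 0.002]
force: [-0.3, -0.1, 2.4]
gripper_width: 0.539
grasp_force: 30.0
```

```bash
python3 st.py
```

```text
[0.46146014 0.1025054  0.05413433] [-0.31088826 -0.06068856  2.36798168] [-0.08400031  0.0332263   0.06393698] -33.561309582874365 0.538523963430173 20.5833
```

arm_command([
  [[0,0,0],[0,0,0.012]],
  [[0,0,0],[0,0,0.025]],
  [[0,0,0],[0,0,0.025]],
  [[0,0,0],[0,0,0.025]],
])

```text
clock: 20.92
position: [0.4613, 0.1026, 0.0541]
orientation: [2.796, 1.432, 0.001]
force: [-1.1, 0.3, 5.4]
gripper_width: 0.538
grasp_force: 30.0
```

```bash
python3 st.py
```

```text
[0.46130119 0.10258292 0.05412142] [-1.13165671  0.31546423  5.4117082 ] [-0.07799604  0.30773275  0.34143296] -35.7791347391302 0.5379241265753082 20.9167
```

arm_command([
  [[0,0,0],[0,0,0.012]],
  [[0,0,0],[0,0,0.025]],
  [[0,0,0],[0,0,0.035]],
  [[0,0,0],[0,0,0.035]],
  [[0,0,0],[0,0,0.035]],
])

```text
clock: 21.33
position: [0.4614, 0.103, 0.0541]
orientation: [2.833, 1.357, 0.002]
force: [0.2, 0.1, 5.7]
gripper_width: 0.537
grasp_force: 30.0
```

```bash
python3 st.py
```

```text
[0.46142611 0.10295198 0.05410339] [0.15704727 0.10426381 5.72946139] [0.12669984 0.19822921 1.01004311] -38.79860657426867 0.536538613411906 21.3333
```

arm_command([
  [[0,0,0],[0,0,0]],
  [[0,0,0],[0,0,0]],
  [[0,0,0],[0,0,0]],
  [[0,0,0],[0,0,0]],
  [[0,0,-0.03],[0,0,0]],
  [[0,0,-0.1],[0,0,0]],
  [[0,0,-0.18],[0,0,0]],
  [[0,0,-0.25],[0,0,0]],
], gripper=0.8)

```text
clock: 22.0
position: [0.4609, 0.1024, 0.155]
orientation: [-2.835, -1.352, -0.0]
force: [0.8, -0.7, 0.2]
gripper_width: 0.8
grasp_force: 0.0
```

arm_command([
  [[-0.05,0,-0.03],[0,0,0]],
  [[-0.1,0,-0.05],[0,0,0]],
  [[-0.14,0,-0.05],[0,0,0]],
  [[-0.14,0,-0.05],[0,0,0]],
  [[-0.14,0,-0.05],[0,0,0]],
])

```text
clock: 22.42
position: [0.4259, 0.0584, 0.174]
orientation: [2.836, 1.35, 0.002]
force: [0.6, 0.6, -0.6]
gripper_width: 0.802
grasp_force: 0.0
```

```bash
python3 st.py; python3 - <<'E'
from h import *
_,i,K,W,s=cam("wrist"); t,ti,TK,TW,_=cam("top")
g=cv2.cvtColor(i,cv2.COLOR_RGB2GRAY).astype(np.float32)
def samp(z,rs,C):
    M=np.array([[cv2.getRectSubPix(g,(1,1),tuple(map(float,proj(K,W,[C[0]+r*np.cos(q),C[1]+r*np.sin(q),z]))))[0,0] for q in np.radians(np.arange(360))] for r in rs])
    v=M.min(0); return np.minimum(v-np.array([np.median(np.take(v,range(k-40,k+41),mode='wrap')) for k in range(360)]),0)
v=samp(.062,(.022,.023,.024),(.4615,.103)); f=(v[:120]+v[120:240]+v[240:])/3; print("ring",np.degrees(np.angle(-(f@np.exp(3j*np.radians(np.arange(120))))))/3%120,np.argsort(v)[:9])
a=np.load("t2.npy").astype(int); d=np.abs(a-ti).max(2)
for n,u,w in(("cup",421,231),("spool",235,227),("race",233,163),("motor",198,207)): print(n,d[w-14:w+14,u-14:u+14].mean().round(1))
E
```

```text
[0.4259195  0.05838296 0.17399576] [ 0.59647303  0.64125979 -0.61936766] [-0.04247556 -0.03399836  0.00940632] -39.07999350669657 0.8016311274388901 22.4167
ring 95.88322582080457 [ 94 216  95 336 217 215 337  96  93]
cup 1.5
spool 3.3
race 10.1
motor 32.0
```

The ring stayed at the same angle (95.9°) under 1 Nm, so it is on the hard stop. The arm never went near the motor or the race. Handing in.

```bash
python3 -c "
from rig import robot; print(robot.close_job())"
```

```text
the job is handed in; nothing more can be done
None
```

The lens is seated flange down in the cell and the retaining ring is turned clockwise onto its stop (same angle after a second 1 Nm turn); the job was handed in at about 22 s, with no verdict returned, and the cup and spool look unmoved, but the last check was unclear for the motor and race, which the gripper never went near.

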